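# Open the key chest by its push-to-open lid

### The job

Of the two low spruce chests with handleless push-to-open lids, open the wider one, the key chest: press its lid down near the front edge until the catch lets go, take your finger away so that it springs ajar by itself, then push the lid up and over from the front with your fingertips, without pinching it, until it leans back fully open. Leave the narrow chest shut, do not shift any of the things standing about, and finish clear of everything.

Things in the scene. Friction and masses are not known exactly. Their poses are not given: they have to be found in the camera images.
- key_box: The key chest, wider of the two. 150 mm wide, 140 mm deep, walls 10 mm thick, 80 mm high, fixed to the shelf. Over it, above an 8 mm shadow gap, a handleless spruce lid of the same outline, 12 mm thick (6 mm leaf, 6 mm raised panel set back 8 mm), its top 100 mm above the shelf. Origin: centre of the underside; +x points from the front to the hinge side at the back, y along the width, z up; yaw within 0.3 rad.
- key_front (a point): A point on the key chest's lid (turns with it): on the lid's top face, half-way along the width, 20 mm in from the front edge. The place to press, at 100 mm above the shelf while shut.
- key_lid (a joint): Angle of the key chest's lid, rad. 0: shut, latched, level; -0.05: pressed to its stop, front edge 7 mm lower; positive as the front edge rises. A push of 2 to 4 N near the front edge sinks it; from about 4 mm down the catch is released, and when the finger goes away a spring lifts the lid to about 0.55 and holds it there (front edge about 73 mm higher).
- key_hinge (a point): Middle of the hinge line of the key chest's lid, along the chest's y, at chest x = +70 mm, z = 88 mm (rear lower edge of the lid). The lid reaches 140 mm forward from it and weighs about 0.2 kg. Beyond ajar it swings freely, its front edge on an arc that rises first: let go before upright (1.57) it falls back to ajar, past upright it falls slowly open to its stop at 1.85.
- fuse_box: The narrow chest; stays shut. 90 mm wide, 140 mm deep, walls 10 mm thick, 80 mm high, fixed to the shelf. Over it, above an 8 mm shadow gap, a handleless spruce lid of the same outline, 12 mm thick (6 mm leaf, 6 mm raised panel set back 8 mm), its top 100 mm above the shelf. Origin: centre of the underside; +x points from the front to the hinge side at the back, y along the width, z up; yaw within 0.3 rad. Same kind of catch.
- fuse_lid (a joint): Angle of the narrow chest's lid, rad: 0 shut; positive as it opens. To stay shut.
- cylinder_lock: Loose brass cylinder lock standing on a round spruce turntable (220 mm across, 10 mm high, which turns freely when pushed): 32 mm across, 52 mm high. Origin: centre of its underside. Leave alone.
- lever_handle: Loose steel lever door handle on the turntable: backplate 36 x 130 mm (along its y), lever above it, 57 mm high. Origin: centre of its underside. Leave alone.
- torch: Loose black rubber-gripped torch standing on its lens on the turntable: 38 mm across, 120 mm high. Origin: centre of its underside. Leave alone.
- fuse_tin: Loose red enamel tin on the turntable: 57 x 77 mm, 39 mm high. Origin: centre of its underside. Leave alone.
- oil_bottle: Loose small white oil bottle standing on the shelf near the chests: 36 mm across, 85 mm high. Origin: centre of its underside. Leave alone.
- screwdriver: Loose screwdriver lying on the shelf, 140 mm long, between the robot and the chests. Origin: under its middle; x along it towards the tip. Leave alone.

How it is judged:
By the outcome, as a careful person would: the job done as asked, in the order asked, and still so for the second after the job is handed in, with the robot touching nothing.
It also fails if it takes over 53 s, if anything falls off the work surface, if the arm or the gripper's body presses on something with over 40 N, if the wrist force passes 120 N, or if a joint passes its speed limit or range.

### The arm

A 6-joint arm with a two-finger parallel gripper is mounted at the origin on the work surface. World frame = base frame: x ahead of the robot, y to its left, z up, the work surface at z = 0. Lengths are in m, angles in rad, forces in N, time in s.
With the tool pointing down it reaches from about 0.325 to 0.85 m from the base axis. Payload 4.4 kg.
Tool frame: the origin (TCP) lies at the very end of the fingers, on their centre line; the grasp point (between the pads) lies 19 mm behind it; z points along the fingers, y is the line along which they close (so a half turn about z gives the same grasp; the last joint's range is limited). The gripper opens to 94 mm and grips with 3 to 60 N. Pads are 16 mm wide; open, the fingers measure 119 mm over their backs; the gripper's body (75 mm by 177 mm) begins 78 mm behind the grasp point.
Start: joints at [-1.409, 0.207, 1.542, -0, 1.393, -0.15], TCP at [0.177, -0.547, 0.18] pointing down, gripper open.
Joint ranges: [-2.73, 2.73], [-0.86, 2.22], [0.23, 2.46], [-1.11, 4.25], [0.08, 2.63], [-2.82, 2.82]. Speed limits (rad/s): [2.79, 2.79, 3.14, 3.14, 3.14, 3.14].

### API

Orientations are given as a unit quaternion [w, x, y, z].
In Python, from bench import bot gives the robot as it stands.
- The arm moves only by the tool step_arm, never from a script. Its argument "moves" is a list that holds one entry, the list of rows, each a list of 6 numbers: the shift along the world's x, y, z in cm, then the turn, a rotation vector about the world's x, y, z in rad. In form: [[[dx, dy, dz, wx, wy, wz], ...]]. A call has exactly 10 rows; each row shifts and turns the commanded pose from where the row before left it; what a row does not reach is not made up. A row lasts 1/10 s, in which the tool goes at most 50 mm and 8.59 degrees, less where a joint would pass 70% of its speed; a pose out of reach is approached as far as the arm can. A call with a gripper value outside its range is refused whole. "hand" is the finger opening in cm, from 0 to 9.4, set as the call begins (left out, the last holds). The fingers move at their own pace and stop on an object; "newtons" is the grip in N (left out, the last holds). Time passes only in rows, so rows that do not move let the fingers close, or fill a call up. It gives the time, the measured TCP pose, the force, the opening and the grip force at its end, in the units of the state.
- bot.observe(): the state, without advancing time (a new reading comes with each control period).
- bot.snapshot(name): name is "scene" or "side" or "wrist"; returns a dict with "frame" (420x560x3 uint8, red, green, blue), "K" (3x3 intrinsics, pixels), "extrinsics" (4x4, takes a point from camera to world coordinates); the wrist camera has in their place "T_tool_cam" (4x4, takes a point from camera to tool coordinates, whose origin is the TCP and whose axes are the flange's). Camera axes: x right, y up, looking along -z (the intrinsics and any distortion apply to the point x, -y, -z); pixel columns grow to the right and rows downward; lengths in m; the calibration is good to about 2 mm. The wrist camera is an equidistant fisheye: a pixel r from the principal point sees the ray r / f radians off the axis. A picture is of the moment at which its call begins: read the wrist's pose just before it. There is no depth.
- bot.sign_off(): hands the job in; it is judged then, once.
Trained networks look in a picture, given as the dict that the camera call returned (one of the last four; its "shot" number tells which), for a name from the list of things; names that differ only in an ending like _2 or _b are one class to them, and where a whole thing is asked for, a point or a joint stands for the part that bears it (a point fixed in the world has none). Each returns a list of dicts, best first, with "conf" (0 to 1); they miss things now and then, are a little off and sometimes report something else, mostly with a low value. They report only what shows in the picture. A call takes as long as a camera call.
- bot.spot_in(name, picture): "box" ([left, top, right, bottom] in pixels, round what is visible of it).
- bot.outline_of(name, picture): "region" (420x560 bool, what is visible of it) and "box" ([left, top, right, bottom] in pixels, round what is visible of it).
The state is a dict: "time": time; "joint_pos": joint angles; "joint_vel": joint speeds; "joint_efforts": joint torques, N m; "eef_pos": TCP position; "tool_rot": TCP orientation; "contact_force": force on the tool from outside, world axes, zero at the start; "wrist_torque": the same for the moment, N m; "width": opening from 0.0 (shut) to 1.0 (fully open); "finger_force": force on a finger pad.
Only numpy, scipy, OpenCV 4.12 (cv2) and the standard library are available. Lean on these libraries where they do the work, as an engineer would, in place of code of your own. Each camera call takes 0.05 s, during which the arm holds its last target. There are 200 camera calls.

## Working session

There is one attempt and no reset: what is moved stays moved. The work goes in short steps, Python scripts to look and compute and a tool call to move; the robot and the scene stay as the last step left them, time stands still between calls to the robot, and variables do not carry over. Pictures are saved under pics/ and viewed, at most 10 in all, crops included, and the job is handed in when it is done.

Besides the shell and the picture viewer there is one more tool, called after ">>>" by a JSON object that holds its "api" and its "payload". step_arm: Moves the arm, as the interface text tells. Its arguments: {"type":"object","properties":{"moves":{"type":"array"},"hand":{"type":"number"},"newtons":{"type":"number"}},"required":["moves"]}

```bash
mkdir -p pics; ls
cat > h.py <<'E'
import numpy as np, cv2
from bench import bot
def ray(s,u,v):
    K=np.array(s["K"]);T=np.array(s["extrinsics"])
    d=np.array([(u-K[0,2])/K[0,0],-(v-K[1,2])/K[1,1],-1]);return T[:3,3],T[:3,:3]@d
def at(s,u,v,z):
    o,d=ray(s,u,v);return o+d*(z-o[2])/d[2]
def proj(s,P):
    K=np.array(s["K"]);T=np.array(s["extrinsics"]);p=(np.asarray(P)-T[:3,3])@T[:3,:3]
    return np.c_[K[0,0]*p[:,0]/-p[:,2]+K[0,2],K[1,1]*-p[:,1]/-p[:,2]+K[1,2]]
E
python3 - <<'E'
from h import *
for n in("scene","side"):
    s=bot.snapshot(n);f=s["frame"];print(n,list(s),np.round(s["extrinsics"],3).tolist(),np.round(s["K"],1).tolist())
    cv2.imwrite(f"pics/{n}0.png",f[:,:,::-1]);np.savez(f"{n}.npz",**{k:s[k] for k in("frame","K","extrinsics")})
    for t in("key_box","key_lid","fuse_box","fuse_lid","oil_bottle","screwdriver","torch","cylinder_lock"):
        r=bot.outline_of(t,s)
        for q in r[:2]:
            m=q["region"].astype(np.uint8);c=cv2.minAreaRect(cv2.findNonZero(m)) if m.any() else None
            print(t,round(q["conf"],2),np.round(q["box"]).tolist())
            if t in("key_lid","fuse_lid"):
                h=cv2.convexHull(cv2.findNonZero(m));a=cv2.approxPolyDP(h,4,True)[:,0]
                print(a.tolist(),[np.round(at(s,*p,.1)[:2],3).tolist() for p in a])
E
```

```text
pics
scene ['frame', 'K', 'extrinsics', 'shot'] [[-0.656, -0.599, 0.459, 1.012], [0.754, -0.534, 0.381, 0.357], [0.016, 0.596, 0.803, 0.918], [0.0, 0.0, 0.0, 1.0]] [[390.9, 0.0, 274.4], [0.0, 390.9, 211.7], [0.0, 0.0, 1.0]]
key_box 0.96 [188.0, 131.0, 253.0, 203.0]
key_lid 0.64 [187.0, 133.0, 251.0, 183.0]
[[252, 164], [210, 182], [188, 150], [229, 134]] [[0.459, -0.191], [0.586, -0.23], [0.543, -0.369], [0.414, -0.328]]
fuse_box 0.97 [342.0, 254.0, 408.0, 326.0]
fuse_box 0.67 [189.0, 138.0, 248.0, 184.0]
fuse_lid 0.84 [343.0, 248.0, 412.0, 313.0]
[[410, 275], [372, 312], [345, 291], [344, 284], [381, 252]] [[0.472, 0.327], [0.609, 0.309], [0.607, 0.236], [0.594, 0.224], [0.464, 0.243]]
oil_bottle 0.53 [345.0, 212.0, 358.0, 244.0]
screwdriver 0.51 [258.0, 169.0, 287.0, 197.0]
torch 0.15 [187.0, 134.0, 254.0, 203.0]
cylinder_lock 0.5 [271.0, 232.0, 285.0, 248.0]
side ['frame', 'K', 'extrinsics', 'shot'] [[-0.98, 0.092, -0.175, 0.381], [-0.197, -0.532, 0.823, 0.895], [-0.017, 0.841, 0.54, 0.669], [0.0, 0.0, 0.0, 1.0]] [[458.7, 0.0, 276.9], [0.0, 458.7, 216.4], [0.0, 0.0, 1.0]]
key_box 0.88 [287.0, 148.0, 355.0, 206.0]
key_lid 0.86 [290.0, 148.0, 353.0, 181.0]
[[353, 157], [334, 179], [288, 168], [310, 148]] [[0.413, -0.317], [0.454, -0.175], [0.584, -0.219], [0.543, -0.359]]
key_lid 0.24 [331.0, 258.0, 349.0, 294.0]
[[342, 294], [331, 288], [339, 256], [346, 258], [348, 288]] [[0.398, 0.263], [0.419, 0.25], [0.413, 0.151], [0.399, 0.155], [0.388, 0.245]]
fuse_box 0.62 [223.0, 271.0, 310.0, 356.0]
fuse_box 0.45 [322.0, 212.0, 372.0, 217.0]
fuse_lid 0.55 [219.0, 270.0, 309.0, 317.0]
[[309, 288], [296, 318], [223, 300], [243, 273]] [[0.459, 0.257], [0.47, 0.337], [0.606, 0.316], [0.59, 0.237]]
oil_bottle 0.74 [331.0, 258.0, 348.0, 295.0]
screwdriver 0.81 [318.0, 208.0, 371.0, 220.0]
torch 0.91 [250.0, 190.0, 265.0, 233.0]
cylinder_lock 0.79 [269.0, 226.0, 283.0, 247.0]
```

View pics/scene0.png

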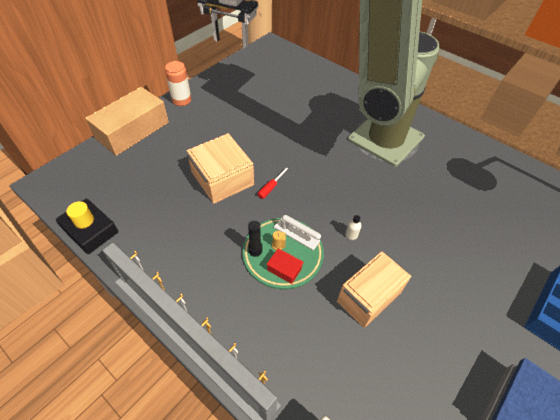

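View pics/side0.png

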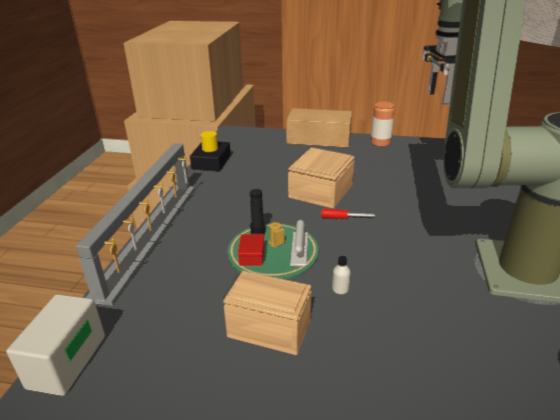

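The scene picture shows the key chest at about (220,165), the narrow chest at (374,288), the screwdriver at (273,182), the bottle at (354,228) and the turntable at (284,252). The side picture agrees, and both lids are shut. I'll fit the key chest's pose in both views and work out the first approach.

Run:
```python
from h import *
from scipy.spatial.transform import Rotation as R
from scipy.optimize import least_squares
S={n:np.load(n+".npz") for n in("scene","side")}
obs={"scene":[(252,164),(210,182),(188,150),(229,134)],"side":[(334,179),(288,168),(310,148),(353,157)]}
L=np.array([[-.07,.075],[.07,.075],[.07,-.075],[-.07,-.075]])
def P(q,z=.094):
    c,s=np.cos(q[2]),np.sin(q[2]);return np.c_[L@np.array([[c,s],[-s,c]])+q[:2],np.full(4,z)]
f=lambda q:np.concatenate([(proj(S[n],P(q))-obs[n]).ravel() for n in S])
r=least_squares(f,[.5,-.274,-.3],loss="soft_l1");print(r.x,f(r.x).round(1))
q=r.x;u=np.array([np.cos(q[2]),np.sin(q[2])]);print("front pt",q[:2]-.05*u,"edge",q[:2]-.07*u)
o=bot.observe();print(o["time"],o["eef_pos"],R.from_quat(np.roll(o["tool_rot"],-1)).as_matrix().round(3).tolist(),o["contact_force"])
s=S["scene"]
for n,p in dict(jar=(180,100),torch=(256,255),scr_tip=(287,169),scr_end=(261,195),block=(128,140)).items():print(n,at(s,*p,0)[:2].round(3))
```

```text
[ 0.49840182 -0.28239693 -0.29833796] [ 1.4  0.5 -0.5  1.6 -1.1  0.6 -0.1 -0.1  0.5 -0.6 -0.4 -0.2  0.5 -0.3
  1.5 -0.4]
front pt [ 0.45061051 -0.26770033] edge [ 0.43149398 -0.26182169]
0.9 [ 0.17693629 -0.54710497  0.17965326] [[0.951, 0.308, 0.0], [0.308, -0.951, -0.0], [0.0, 0.0, -1.0]] [ 0.00299526  0.61387411 -0.09599401]
jar [ 0.332 -0.676]
torch [ 0.63 -0.02]
scr_tip [ 0.333 -0.16 ]
scr_end [ 0.467 -0.15 ]
block [ 0.588 -0.642]
```

>>> {"api": "step_arm", "payload": {"moves": [[[2.74,2.79,0,0,0,-0.0615],[2.74,2.79,0,0,0,-0.0615],[2.74,2.79,0,0,0,-0.0615],[2.74,2.79,0,0,0,-0.0615],[2.74,2.79,0,0,0,-0.0615],[2.74,2.79,0,0,0,-0.0615],[2.74,2.79,0,0,0,-0.0615],[2.74,2.79,-1,0,0,-0.0615],[2.74,2.79,-1,0,0,-0.0615],[2.74,2.79,-2,0,0,-0.0615]]], "hand": 0}}

```text
time: 1.9
eef_pos: [0.4532, -0.2679, 0.1411]
tool_rot: [0.001, 0.988, -0.152, 0.002]
contact_force: [0.0, -0.9, 0.3]
width: 0.183
finger_force: 0.0
```

>>> {"api": "step_arm", "payload": {"moves": [[[0,0,0,0,0,0],[0,0,-1,0,0,0],[0,0,-1,0,0,0],[0,0,-1,0,0,0],[0,0,0,0,0,0],[0,0,0,0,0,0],[0,0,0,0,0,0],[0,0,0,0,0,0],[0,0,0,0,0,0],[0,0,0,0,0,0]]]}}

```text
time: 2.9
eef_pos: [0.4511, -0.2682, 0.11]
tool_rot: [0.0, 0.989, -0.151, 0.0]
contact_force: [1.4, -0.7, -0.6]
width: 0.007
finger_force: 0.0
```

Run:
```python
from h import *
from scipy.spatial.transform import Rotation as R
o=bot.observe();print(o["time"],o["eef_pos"],o["width"],o["contact_force"],R.from_quat(np.roll(o["tool_rot"],-1)).as_matrix().round(3).tolist())
a=bot.snapshot("scene")["frame"];b=bot.snapshot("side")["frame"]
c=[cv2.resize(a[90:240,140:340],(400,300)),cv2.resize(b[110:260,240:440],(400,300))]
cv2.imwrite("pics/p1.png",np.hstack(c)[:,:,::-1])
```

```text
2.9 [ 0.45113541 -0.26823324  0.10996998] 0.00738236108946565 [ 1.38602755 -0.67250141 -0.61977893] [[0.955, -0.298, 0.001], [-0.298, -0.955, -0.0], [0.001, 0.0, -1.0]]
```

View pics/p1.png

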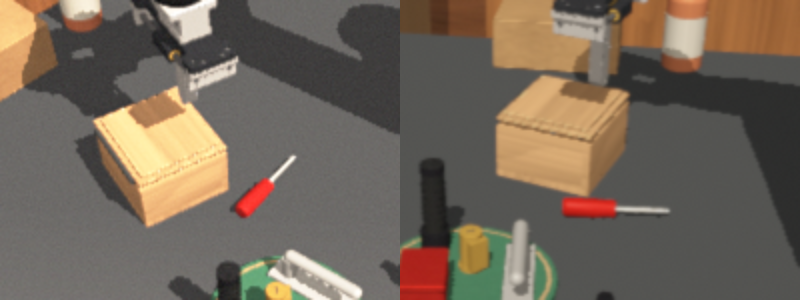

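The crops show the closed fingertips about 1 cm above the lid, halfway along its front edge (left crop about (188,98), right crop about (600,80)). Next I press down.

>>> {"api": "step_arm", "payload": {"moves": [[[0,0,-0.5,0,0,0],[0,0,-0.4,0,0,0],[0,0,-0.15,0,0,0],[0,0,-0.15,0,0,0],[0,0,-0.15,0,0,0],[0,0,-0.1,0,0,0],[0,0,-0.1,0,0,0],[0,0,0,0,0,0],[0,0,0,0,0,0],[0,0,0,0,0,0]]]}}

```text
time: 4.0
eef_pos: [0.451, -0.2682, 0.0943]
tool_rot: [0.0, 0.989, -0.151, 0.0]
contact_force: [0.4, 0.1, 0.2]
width: 0.005
finger_force: 0.0
```

Run:
```python
from h import *
for i in range(3):
    o=bot.observe();print(o["time"],o["eef_pos"],o["contact_force"]);b=bot.snapshot("side")
f=b["frame"][140:220,270:370];cv2.imwrite("pics/p2.png",cv2.resize(f,(800,600),interpolation=2)[:,:,::-1])
```

```text
4.0 [ 0.45101017 -0.26818168  0.0942599 ] [0.38338756 0.05403753 0.20847784]
4.05 [ 0.45102269 -0.26816183  0.0942766 ] [ 0.36076463 -0.05314848  0.21469955]
4.1 [ 0.45097504 -0.26811852  0.09422159] [-0.13229712  0.14622456 -0.25369517]
```

>>> {"api": "step_arm", "payload": {"moves": [[[0,0,-0.05,0,0,0],[0,0,-0.05,0,0,0],[0,0,0,0,0,0],[0,0,0,0,0,0],[0,0,0,0,0,0],[0,0,0,0,0,0],[0,0,0,0,0,0],[0,0,0,0,0,0],[0,0,0,0,0,0],[0,0,0,0,0,0]]]}}

```text
time: 5.15
eef_pos: [0.451, -0.2681, 0.0932]
tool_rot: [0.0, 0.989, -0.151, 0.0]
contact_force: [-0.6, -0.3, 0.0]
width: 0.007
finger_force: 0.0
```

View pics/p2.png

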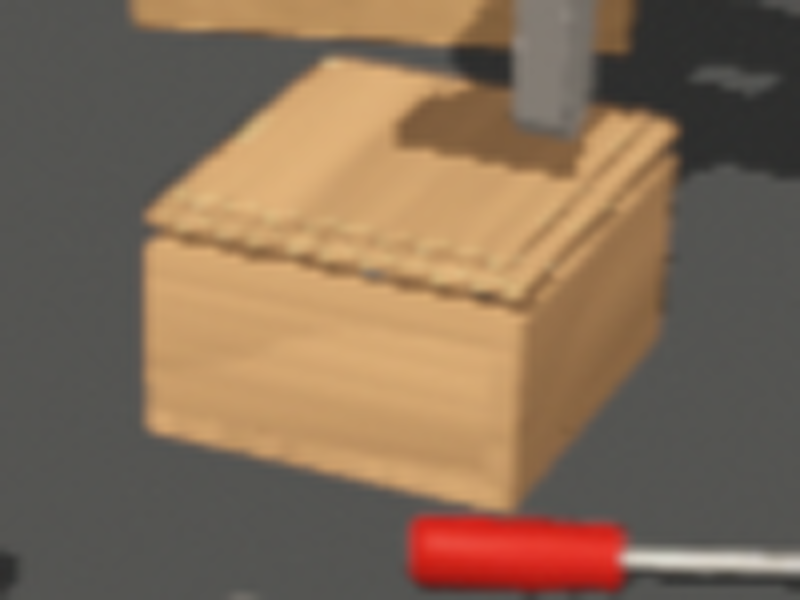

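The crop shows the fingertip at (550,130) on the raised panel, and the shadow gap looks narrower towards the front. The lid seems sunk but the force reading is near zero, so I'll retract and look.

>>> {"api": "step_arm", "payload": {"moves": [[[0,0,4.5,0,0,0],[-1,0.3,4.5,0,0,0],[-2,0.6,3,0,0,0],[-3,0.9,1,0,0,0],[-2,0.6,0,0,0,0],[0,0,0,0,0,0],[0,0,0,0,0,0],[0,0,0,0,0,0],[0,0,0,0,0,0],[0,0,0,0,0,0]]]}}

```text
time: 6.15
eef_pos: [0.3713, -0.2441, 0.2227]
tool_rot: [-0.0, 0.989, -0.15, -0.0]
contact_force: [-0.4, -0.3, -0.7]
width: 0.006
finger_force: 0.0
```

Run:
```python
from h import *
a=bot.snapshot("scene")["frame"];b=bot.snapshot("side")["frame"]
c=[cv2.resize(a[90:240,140:340],(400,300)),cv2.resize(b[110:260,240:440],(400,300))]
cv2.imwrite("pics/p3.png",np.hstack(c)[:,:,::-1])
```

```text
(no output)
```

View pics/p3.png

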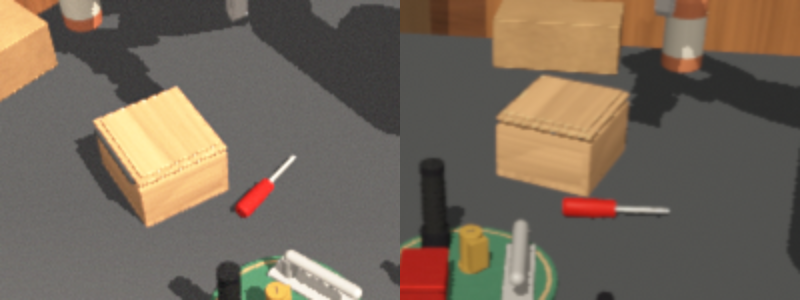

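The picture shows the lid level and shut, so the finger probably never loaded it: the reading stayed near zero, meaning the lid top lies lower than nominal relative to the TCP. I'll press again, guided by force.

>>> {"api": "step_arm", "payload": {"moves": [[[3,-0.9,0,0,0,0],[3,-0.9,-2,0,0,0],[2,-0.6,-4,0,0,0],[0,0,-4,0,0,0],[0,0,-2,0,0,0],[0,0,-0.7,0,0,0],[0,0,-0.2,0,0,0],[0,0,-0.15,0,0,0],[0,0,0,0,0,0],[0,0,0,0,0,0]]]}}

```text
time: 7.25
eef_pos: [0.4518, -0.2689, 0.0942]
tool_rot: [0.001, 0.989, -0.151, 0.001]
contact_force: [-0.4, 0.1, 0.2]
width: 0.008
finger_force: 0.0
```

>>> {"api": "step_arm", "payload": {"moves": [[[0,0,-0.1,0,0,0],[0,0,-0.1,0,0,0],[0,0,0,0,0,0],[0,0,0,0,0,0],[0,0,0,0,0,0],[0,0,0,0,0,0],[0,0,0,0,0,0],[0,0,0,0,0,0],[0,0,0,0,0,0],[0,0,0,0,0,0]]]}}

```text
time: 8.25
eef_pos: [0.4509, -0.2681, 0.0906]
tool_rot: [0.0, 0.989, -0.151, 0.0]
contact_force: [0.4, 0.6, -0.4]
width: 0.001
finger_force: 0.0
```

>>> {"api": "step_arm", "payload": {"moves": [[[0,0,-0.1,0,0,0],[0,0,-0.1,0,0,0],[0,0,0,0,0,0],[0,0,0,0,0,0],[0,0,0,0,0,0],[0,0,0,0,0,0],[0,0,0,0,0,0],[0,0,0,0,0,0],[0,0,0,0,0,0],[0,0,0,0,0,0]]]}}

```text
time: 9.25
eef_pos: [0.4509, -0.2681, 0.0886]
tool_rot: [-0.0, 0.989, -0.151, 0.0]
contact_force: [0.3, 0.4, -0.1]
width: 0.003
finger_force: 0.0
```

Run:
```python
from h import *
from scipy.optimize import least_squares
S={n:np.load(n+".npz") for n in("scene","side")}
obs={"scene":[(252,164),(210,182),(188,150),(229,134)],"side":[(334,179),(288,168),(310,148),(353,157)]}
L=np.array([[-.07,.075],[.07,.075],[.07,-.075],[-.07,-.075]])
def P(q):
    c,s=np.cos(q[2]),np.sin(q[2]);return np.c_[L@np.array([[c,s],[-s,c]])+q[:2],np.full(4,q[3])]
f=lambda q:np.concatenate([(proj(S[n],P(q))-obs[n]).ravel() for n in S])
r=least_squares(f,[.5,-.274,-.3,.094]);print(r.x)
a=bot.snapshot("scene")["frame"];b=bot.snapshot("side")["frame"]
c=[cv2.resize(x,(400,400),interpolation=2) for x in(a[120:220,170:270],b[130:230,270:370])]
cv2.imwrite("pics/p4.png",np.hstack(c)[:,:,::-1])
```

```text
[ 0.49843028 -0.28313005 -0.29894644  0.093663  ]
```

View pics/p4.png

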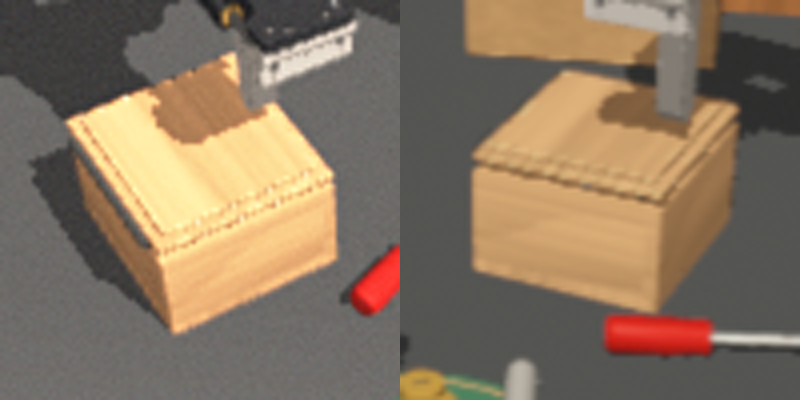

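The tip appears at scene (234,146) and side (339,159), on or just above the panel. I'll check the tip's position against the projected TCP.

Run:
```python
from h import *
S={n:np.load(n+".npz") for n in("scene","side")}
o=bot.observe();p=o["eef_pos"];print(p,o["contact_force"],o["joint_efforts"],o["joint_pos"])
for n in S:print(n,proj(S[n],[p,[*p[:2],.1],[*p[:2],.11]]).round(1).tolist())
M=[];B=[]
for n,q in(("scene",(234,146)),("side",(339,159))):
    c,d=ray(S[n],*q);d/=np.linalg.norm(d);A=np.eye(3)-np.outer(d,d);M.append(A);B.append(A@c)
print(np.linalg.lstsq(np.vstack(M),np.hstack(B),rcond=None)[0])
for n in S:
    cur=bot.snapshot(n);f=cur["frame"].astype(int);d=np.abs(f-S[n]["frame"]).sum(2)
    for t in("key_lid",):
        for r in bot.outline_of(t,cur)[:1]:
            a=cv2.approxPolyDP(cv2.convexHull(cv2.findNonZero(r["region"].astype(np.uint8))),4,True)[:,0];print(n,a.tolist())
```

```text
[ 0.45091805 -0.26807884  0.08863466] [-0.31860882  0.51864559 -0.32531884] [ 1.30449425e-04 -3.39722371e+01 -2.55266654e+01  4.03007807e-02
 -6.18983153e-02 -2.76207140e-05] [-7.01453607e-01  1.95638037e-01  1.75527829e+00  1.06871141e-05
  1.19071862e+00  1.17157152e+00]
scene [[234.8, 152.5], [234.6, 149.7], [234.3, 147.3]]
side [[338.0, 167.3], [338.2, 163.6], [338.4, 160.3]]
[ 0.44978295 -0.27032362  0.11299303]
scene [[251, 164], [209, 182], [188, 150], [227, 134]]
side [[352, 157], [334, 179], [289, 169], [310, 148]]
```

The cameras put the real fingertip at z≈0.113, about 24 mm above the reported TCP with the fingers closed. The lid therefore hasn't been touched yet, so I'll keep lowering while watching the force.

>>> {"api": "step_arm", "payload": {"moves": [[[0,0,-0.2,0,0,0],[0,0,-0.2,0,0,0],[0,0,-0.2,0,0,0],[0,0,-0.2,0,0,0],[0,0,-0.1,0,0,0],[0,0,-0.1,0,0,0],[0,0,0,0,0,0],[0,0,0,0,0,0],[0,0,0,0,0,0],[0,0,0,0,0,0]]]}}

```text
time: 10.55
eef_pos: [0.451, -0.2682, 0.0788]
tool_rot: [0.0, 0.989, -0.151, 0.0]
contact_force: [0.2, -0.4, 0.3]
width: 0.003
finger_force: 0.0
```

>>> {"api": "step_arm", "payload": {"moves": [[[0,0,-0.1,0,0,0],[0,0,-0.1,0,0,0],[0,0,-0.1,0,0,0],[0,0,-0.1,0,0,0],[0,0,0,0,0,0],[0,0,0,0,0,0],[0,0,0,0,0,0],[0,0,0,0,0,0],[0,0,0,0,0,0],[0,0,0,0,0,0]]]}}

```text
time: 11.55
eef_pos: [0.4509, -0.2681, 0.0746]
tool_rot: [-0.0, 0.989, -0.151, -0.0]
contact_force: [0.5, 0.1, 0.3]
width: 0.007
finger_force: 0.0
```

>>> {"api": "step_arm", "payload": {"moves": [[[0,0,-0.1,0,0,0],[0,0,-0.1,0,0,0],[0,0,-0.1,0,0,0],[0,0,-0.1,0,0,0],[0,0,0,0,0,0],[0,0,0,0,0,0],[0,0,0,0,0,0],[0,0,0,0,0,0],[0,0,0,0,0,0],[0,0,0,0,0,0]]]}}

```text
time: 12.55
eef_pos: [0.4507, -0.2681, 0.0714]
tool_rot: [0.0, 0.989, -0.15, -0.0]
contact_force: [-2.3, 0.8, 6.3]
width: 0.007
finger_force: 3.1
```

Run:
```python
from h import *
o=bot.observe();print(o["eef_pos"],o["contact_force"])
S={n:np.load(n+".npz") for n in("scene","side")}
for n in S:
    cur=bot.snapshot(n)
    for r in bot.outline_of("key_lid",cur)[:1]:
        a=cv2.approxPolyDP(cv2.convexHull(cv2.findNonZero(r["region"].astype(np.uint8))),4,True)[:,0];print(n,a.tolist())
    if n=="side":cv2.imwrite("pics/p5.png",cv2.resize(cur["frame"][130:205,275:375],(800,600),interpolation=0)[:,:,::-1])
```

```text
[ 0.45072356 -0.26807265  0.07144531] [-2.28037787  0.82845571  6.27171009]
scene [[250, 165], [210, 182], [187, 150], [227, 137]]
side [[352, 159], [335, 180], [289, 169], [310, 148]]
```

View pics/p5.png

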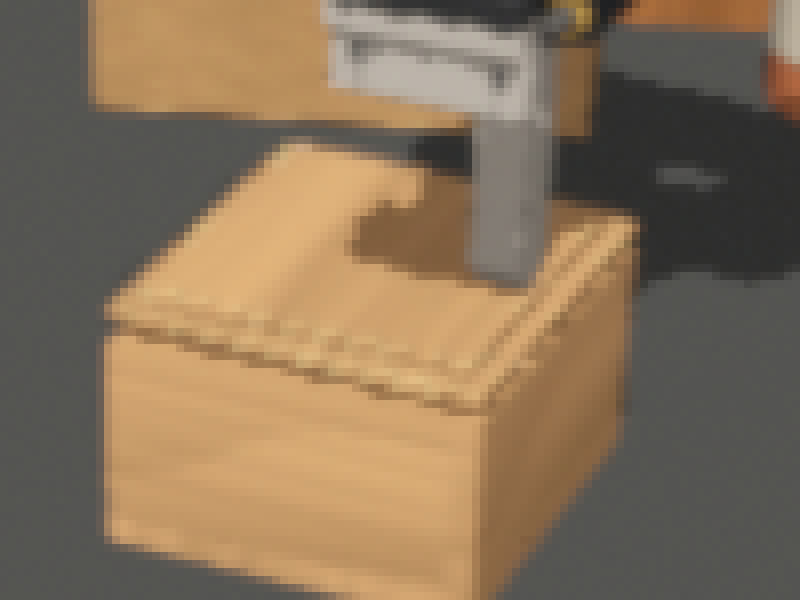

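The crop shows the fingertip at (500,280) on the panel with the front shadow gap closed at (560,350), and the force reads 6.3 N, so the lid is pressed to its stop. Now I release it.

>>> {"api": "step_arm", "payload": {"moves": [[[0,0,4.8,0,0,0],[-1,0.3,4.8,0,0,0],[-2,0.6,3,0,0,0],[-3,0.9,1,0,0,0],[-2,0.6,0,0,0,0],[0,0,0,0,0,0],[0,0,0,0,0,0],[0,0,0,0,0,0],[0,0,0,0,0,0],[0,0,0,0,0,0]]]}}

```text
time: 13.75
eef_pos: [0.3713, -0.2441, 0.2062]
tool_rot: [-0.0, 0.989, -0.15, -0.0]
contact_force: [-0.2, 0.5, -0.3]
width: 0.005
finger_force: 0.0
```

Run:
```python
from h import *
o=bot.observe();print(o["time"],o["eef_pos"],o["contact_force"])
a=bot.snapshot("scene");b=bot.snapshot("side")
q=[.4984,-.2824,-.2983];u=np.array([np.cos(q[2]),np.sin(q[2])]);v=np.array([-u[1],u[0]])
th=.55;E=[]
for s in(.075,-.075):E.append([*(np.array(q[:2])+u*(.07-.14*np.cos(th))+v*s),.088+.14*np.sin(th)])
print(E,proj(a,E).round(),proj(b,E).round())
c=[cv2.resize(a["frame"][90:240,140:340],(400,300)),cv2.resize(b["frame"][80:230,240:440],(400,300))]
cv2.imwrite("pics/p6.png",np.hstack(c)[:,:,::-1])
```

```text
13.75 [ 0.37133355 -0.24414886  0.20618236] [-0.22450186  0.51761438 -0.2822709 ]
[[np.float64(0.4732683163859697), np.float64(-0.19620742586319495), np.float64(0.1611762120502923)], [np.float64(0.429183960128146), np.float64(-0.3395830497793031), np.float64(0.1611762120502923)]] [[246. 150.]
 [221. 119.]] [[328. 154.]
 [349. 134.]]
```

View pics/p6.png

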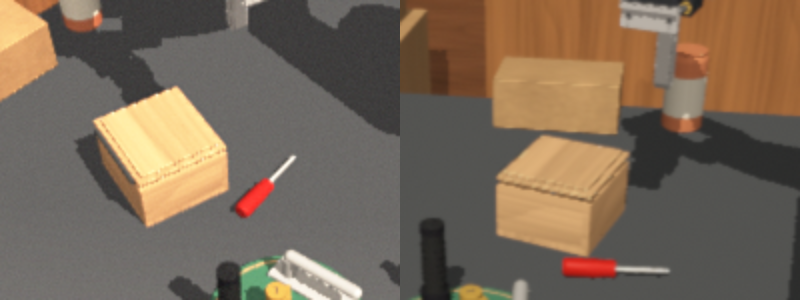

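The picture shows the lid still shut, so it sank less than the 4 mm the catch needs. I'll press again and go deeper.

>>> {"api": "step_arm", "payload": {"moves": [[[3,-0.9,0,0,0,0],[3,-0.9,-3,0,0,0],[2,-0.6,-4.5,0,0,0],[0,0,-4,0,0,0],[0,0,-1.5,0,0,0],[0,0,-0.3,0,0,0],[0,0,-0.2,0,0,0],[0,0,-0.1,0,0,0],[0,0,-0.1,0,0,0],[0,0,0,0,0,0]]]}}

```text
time: 14.85
eef_pos: [0.4517, -0.2687, 0.0709]
tool_rot: [0.001, 0.989, -0.151, 0.001]
contact_force: [-1.8, 2.1, 3.3]
width: 0.006
finger_force: 1.7
```

>>> {"api": "step_arm", "payload": {"moves": [[[0,0,-0.1,0,0,0],[0,0,-0.1,0,0,0],[0,0,0,0,0,0],[0,0,0,0,0,0],[0,0,0,0,0,0],[0,0,0,0,0,0],[0,0,0,0,0,0],[0,0,0,0,0,0],[0,0,0,0,0,0],[0,0,0,0,0,0]]]}}

```text
time: 15.85
eef_pos: [0.4515, -0.2687, 0.0688]
tool_rot: [0.001, 0.989, -0.151, 0.001]
contact_force: [-2.5, 1.5, 6.9]
width: 0.005
finger_force: 3.2
```

>>> {"api": "step_arm", "payload": {"moves": [[[0,0,-0.1,0,0,0],[0,0,-0.1,0,0,0],[0,0,-0.1,0,0,0],[0,0,0,0,0,0],[0,0,0,0,0,0],[0,0,0,0,0,0],[0,0,0,0,0,0],[0,0,0,0,0,0],[0,0,0,0,0,0],[0,0,0,0,0,0]]]}}

```text
time: 16.85
eef_pos: [0.4516, -0.2687, 0.0682]
tool_rot: [0.001, 0.989, -0.15, 0.001]
contact_force: [-7.3, 5.0, 19.9]
width: 0.003
finger_force: 10.1
```

The force has jumped to 20 N with almost no further motion, so the lid is at its stop. I release it now.

>>> {"api": "step_arm", "payload": {"moves": [[[0,0,4.8,0,0,0],[-1,0.3,4.8,0,0,0],[-2,0.6,3,0,0,0],[-3,0.9,1,0,0,0],[-2,0.6,0,0,0,0],[0,0,0,0,0,0],[0,0,0,0,0,0],[0,0,0,0,0,0],[0,0,0,0,0,0],[0,0,0,0,0,0]]]}}

```text
time: 17.85
eef_pos: [0.3714, -0.2442, 0.2002]
tool_rot: [-0.0, 0.989, -0.15, -0.0]
contact_force: [-0.2, 0.5, -0.7]
width: 0.004
finger_force: 0.0
```

Run:
```python
from h import *
o=bot.observe();print(o["time"],o["eef_pos"],o["contact_force"])
a=bot.snapshot("scene");b=bot.snapshot("side")
c=[cv2.resize(a["frame"][90:240,140:340],(400,300)),cv2.resize(b["frame"][80:230,240:440],(400,300))]
cv2.imwrite("pics/p7.png",np.hstack(c)[:,:,::-1])
```

```text
17.85 [ 0.37136794 -0.24420274  0.20018643] [-0.23979036  0.51884988 -0.65753276]
```

View pics/p7.png

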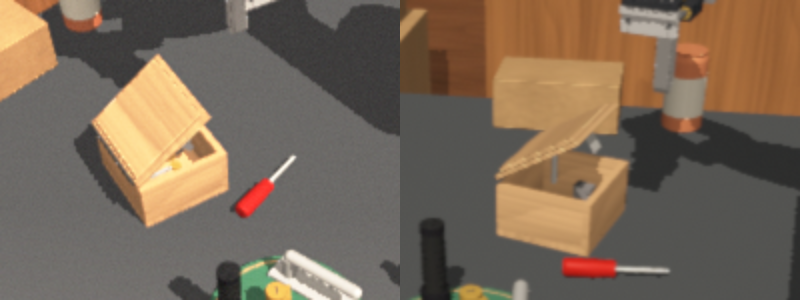

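The picture shows the key chest's lid ajar by itself (front edge at left crop about (185,85), right crop about (615,105)). Next I bring tilted fingertips in front of and below the front edge.

>>> {"api": "step_arm", "payload": {"moves": [[[0.76,-0.23,-1.4,-0.0147,-0.0478,0],[0.76,-0.23,-1.4,-0.0147,-0.0478,0],[0.76,-0.23,-1.4,-0.0147,-0.0478,0],[0.76,-0.23,-1.4,-0.0147,-0.0478,0],[0.76,-0.23,-1.4,-0.0147,-0.0478,0],[0.76,-0.23,-1.4,-0.0147,-0.0478,0],[0.76,-0.24,0,0,0,0],[0.76,-0.24,0,0,0,0],[0.76,-0.24,0,0,0,0],[0,0,0,0,0,0]]]}}

```text
time: 18.95
eef_pos: [0.4416, -0.2665, 0.1183]
tool_rot: [0.023, 0.977, -0.148, 0.149]
contact_force: [0.4, -0.1, -0.5]
width: 0.003
finger_force: 0.0
```

Run:
```python
from h import *
from scipy.spatial.transform import Rotation as R
o=bot.observe();M=R.from_quat(np.roll(o["tool_rot"],-1)).as_matrix()
u=np.array([.956,-.294]);d=o["eef_pos"][:2]-np.array([.4984,-.2824])
print(o["time"],"chest x,y",d@u,d@[.294,.956],"z",o["eef_pos"][2],"tool z",M[:,2].round(3),o["contact_force"])
```

```text
18.95 chest x,y -0.05901263331704317 -0.0015073727233506488 z 0.11834537527288697 tool z [ 0.284 -0.089 -0.955] [ 0.41897568 -0.10949281 -0.47408339]
```

>>> {"api": "step_arm", "payload": {"moves": [[[0.76,-0.24,0,0,0,0],[0.76,-0.24,0,0,0,0],[0.54,-0.17,0.73,0,0,0],[0.54,-0.17,0.73,0,0,0],[0.54,-0.17,0.73,0,0,0],[0.67,-0.21,0.62,0,0,0],[0.67,-0.21,0.62,0,0,0],[0.67,-0.21,0.62,0,0,0],[0,0,0,0,0,0],[0,0,0,0,0,0]]]}}

```text
time: 19.95
eef_pos: [0.4911, -0.2817, 0.1575]
tool_rot: [0.022, 0.977, -0.149, 0.148]
contact_force: [-1.3, 0.2, -0.0]
width: 0.004
finger_force: 0.3
```

>>> {"api": "step_arm", "payload": {"moves": [[[0.6,-0.18,0.36,0,0,0],[0.6,-0.18,0.36,0,0,0],[0.6,-0.18,0.36,0,0,0],[0.6,-0.18,0.34,0,0,0],[0.76,-0.24,0.3,0,0,0],[0.76,-0.24,0.3,0,0,0],[0.67,-0.2,0.15,0,0,0],[0.67,-0.2,0.15,0,0,0],[0.67,-0.2,0.15,0,0,0],[0,0,0,0,0,0]]]}}

```text
time: 20.95
eef_pos: [0.5512, -0.2998, 0.1822]
tool_rot: [0.022, 0.977, -0.149, 0.148]
contact_force: [-0.4, -0.0, -0.3]
width: 0.003
finger_force: 0.0
```

Run:
```python
from h import *
o=bot.observe();u=np.array([.956,-.294]);d=o["eef_pos"][:2]-np.array([.4984,-.2824])
print(o["time"],"chest x",d@u,"z",o["eef_pos"][2],o["contact_force"])
q=np.array([.4984,-.2824]);v=np.array([.294,.956])
for n in("scene","side"):
    s=bot.snapshot(n)
    for r in bot.outline_of("key_lid",s)[:1]:
        a=cv2.approxPolyDP(cv2.convexHull(cv2.findNonZero(r["region"].astype(np.uint8))),3,True)[:,0];print(n,round(r["conf"],2),a.tolist())
    for th in(.55,1.2,1.45,1.6,1.85):print(th,proj(s,[[*(q+u*(.07-.14*np.cos(th))+v*k),.088+.14*np.sin(th)] for k in(.075,-.075)]).round().tolist())
```

```text
20.95 chest x 0.05558140489680266 z 0.18224245927144803 [-0.40385943 -0.02175307 -0.26193221]
scene 0.82 [[208, 181], [184, 150], [182, 115], [194, 125], [207, 146]]
0.55 [[246.0, 150.0], [221.0, 119.0]]
1.2 [[222.0, 144.0], [197.0, 111.0]]
1.45 [[209.0, 146.0], [185.0, 113.0]]
1.6 [[202.0, 149.0], [177.0, 115.0]]
1.85 [[189.0, 156.0], [166.0, 121.0]]
side 0.92 [[304, 113], [314, 122], [308, 152], [288, 168], [290, 125]]
0.55 [[328.0, 154.0], [349.0, 134.0]]
1.2 [[305.0, 128.0], [328.0, 110.0]]
1.45 [[293.0, 123.0], [317.0, 106.0]]
1.6 [[286.0, 122.0], [310.0, 104.0]]
1.85 [[275.0, 121.0], [299.0, 104.0]]
```

The lid is following, at about 1.48 rad. I continue past upright.

>>> {"api": "step_arm", "payload": {"moves": [[[0.57,-0.18,0.03,0,0,0],[0.57,-0.18,0.03,0,0,0],[0.57,-0.18,0.03,0,0,0],[0.48,-0.15,-0.04,0,0,0],[0.48,-0.15,-0.04,0,0,0],[0.48,-0.15,-0.04,0,0,0],[0.48,-0.15,-0.04,0,0,0],[0,0,0,0,0,0],[0,0,0,0,0,0],[0,0,0,0,0,0]]]}}

```text
time: 22.15
eef_pos: [0.5864, -0.3107, 0.1812]
tool_rot: [0.022, 0.977, -0.149, 0.148]
contact_force: [-0.2, -0.8, -0.2]
width: 0.005
finger_force: 0.1
```

>>> {"api": "step_arm", "payload": {"moves": [[[-1,0.3,0.5,0,0,0],[-2,0.6,1,0,0,0],[-3,0.9,2,0,0,0],[-3.5,1,2,0,0,0],[-3.5,1,2,0,0,0],[-3.5,1,1.5,0,0,0],[-2,0.6,0,0,0,0],[0,0,0,0,0,0],[0,0,0,0,0,0],[0,0,0,0,0,0]]]}}

```text
time: 23.15
eef_pos: [0.4017, -0.2567, 0.2709]
tool_rot: [0.022, 0.978, -0.149, 0.148]
contact_force: [-0.1, -0.3, -0.6]
width: 0.002
finger_force: 0.0
```

Run:
```python
from h import *
o=bot.observe();print(o["time"],o["eef_pos"],o["contact_force"])
a=bot.snapshot("scene");b=bot.snapshot("side")
for s in(a,b):
    for r in bot.outline_of("key_lid",s)[:1]:
        print(round(r["conf"],2),cv2.approxPolyDP(cv2.convexHull(cv2.findNonZero(r["region"].astype(np.uint8))),3,True)[:,0].tolist())
c=[cv2.resize(x["frame"][80:380,140:440],(400,400)) for x in(a,b)]
cv2.imwrite("pics/p8.png",np.hstack(c)[:,:,::-1])
```

```text
23.15 [ 0.40174944 -0.25666816  0.2708595 ] [-0.05391154 -0.28341622 -0.5594451 ]
0.81 [[207, 183], [172, 138], [165, 122], [191, 135]]
0.93 [[287, 169], [273, 122], [298, 106], [308, 153]]
```

View pics/p8.png

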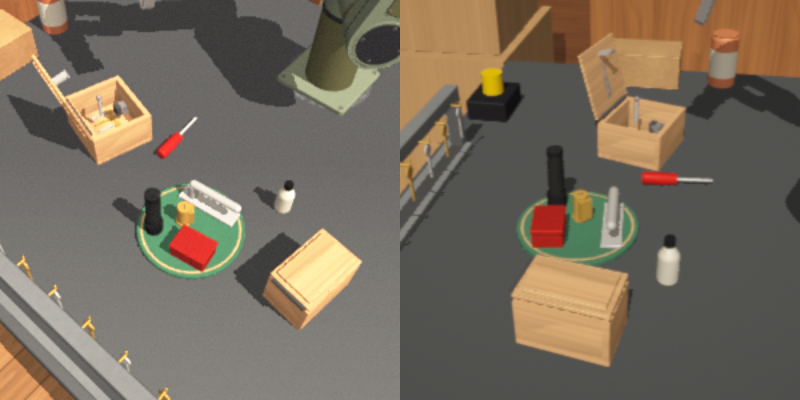

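The last picture shows the key chest's lid leaning back fully open, and its edge pixels match 1.85 rad. The narrow chest is shut, everything else is where it was, and the gripper is well clear, so I'm handing in.

```bash
python3 -c "
from bench import bot
print(bot.sign_off())"
```

```text
the job is handed in; nothing more can be done
None
```

The key chest's lid sprang ajar by itself and was then pushed fully open (about 1.85 rad), after three presses that failed to release the catch. The narrow chest is shut, nothing else appears to have moved, the arm is clear, and the job was handed in at about 23 s.

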